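# Shake the square nuts out over the divided tray

### The arm

A 6-joint arm with a two-finger parallel gripper is mounted at the origin on a cart in front of the work surface, level with it; the furniture and walls round the work are solid. World frame = base frame: x ahead of the robot, y to its left, z up, the work surface at z = 0. Lengths are in m, angles in degrees, forces in N, time in s.
With the tool pointing down it reaches from about 0.35 to 0.725 m from the base axis. Payload 4.3 kg.
Tool frame: the origin (TCP) lies where the fingers leave the gripper's body, on its centre line; the fingertips stand 73 mm ahead of it and the grasp point (between the pads) lies 54 mm ahead of it; z points along the fingers, y is the line along which they close (so a half turn about z gives the same grasp; the last joint's range is limited). The gripper opens to 85 mm and grips with 20 to 120 N. Pads are 22 mm wide; open, the fingers measure 114 mm over their backs; the gripper's body (76 mm by 85 mm) begins 54 mm behind the grasp point. The pads swing forward as they close: fully open they stand 13 mm farther back than shut.
Start: joints at [57.336, 21.618, 4.641, 73.018, 0, 83.68], TCP at [0.255, 0.515, 0.304] pointing down, gripper open.
Joint ranges: [-156.06, 156.06], [-48.1, 94.91], [-58.44, 69.94], [-101.28, 121.22], [-78.64, 73.56], [-180, 180]. Speed limits (degrees/s): [147.25, 147.25, 180, 180, 180, 180].

### API

Orientations are given as [roll, pitch, yaw] about the fixed x, y, z axes, in that order (R = Rz(yaw) Ry(pitch) Rx(roll)).
In Python, from workcell import state, read_camera, sign_off gives the robot as it stands.
- The arm moves only by the tool send_rows, never from a script. Its argument "rows" is a list of rows, each an object with "grip": the closure in counts, from 0 (fully open) to 255 (shut); "translation": the shift along the tool's x, y, z in cm, a list of three; "spin": the turn about the tool's z in degrees. In form: [{"grip": grip, "translation": [x, y, z], "spin": spin}, ...]. A call has 1 to 10 rows; each row is the pose to reach, as a shift and turn from the pose commanded when the call began, along the tool's axes at that moment; what a row does not reach only later rows make up. A row lasts 1/8 s, in which the tool goes at most 62.5 mm and 10.7 degrees, less where a joint would pass 70% of its speed; a pose out of reach is approached as far as the arm can. A call with a gripper value outside its range is refused whole. The fingers move at their own pace and stop on an object; "squeeze" is the grip in N (left out, the last holds). Time passes only in rows, so rows that repeat a pose let the fingers close. It gives the time, the measured TCP pose, the force, the opening and the grip force at its end, in the units of the state.
- state(): the state, without advancing time (a new reading comes with each control period).
- read_camera(name): name is "scene" or "top" or "wrist"; returns a dict with "pixels" (384x512x3 uint8, red, green, blue), "range_z" (384x512 float32, m along the optical axis (not along the pixel's ray), 0 where there is no reading), "mtx" (3x3 intrinsics, pixels), "R" (3x3) and "t" (3): a world point X has camera coordinates R X + t. Camera axes: x right, y down, z forward; pixel columns grow to the right and rows downward; lengths in m; the calibration is good to about 2 mm. A picture is of the moment at which its call begins.
- sign_off(): hands the job in; it is judged then, once.
The state is a dict: "time": time; "q": joint angles; "qd": joint speeds; "joint_efforts": joint torques, N m; "position": TCP position; "tool_rot": TCP orientation; "force": force on the tool from outside, world axes, zero at the start; "torque": the same for the moment, N m; "gripper_width": finger opening in m; "finger_force": force on a finger pad.
Only numpy, scipy, OpenCV 4.12 (cv2) and the standard library are available. Lean on these libraries where they do the work, as an engineer would, in place of code of your own. Each camera call takes 0.05 s, during which the arm holds its last target. There are 200 camera calls.

### The job

Pick up the small sheet-metal shaker by its wooden grip and shake its six square nuts out evenly over the wooden tray that has a bar across its middle, so that all six lie in that tray with at least two in each half. Then stand the empty shaker upright on the bench again; do not touch the nuts with the gripper.

Things in the scene. Friction and masses are not known exactly. Their poses are not given: they have to be found in the camera images.
- shaker: Hand shaker of bare sheet metal, 0.2 kg, with six nuts in it: open-topped box 89 mm long (its x), 63 wide (y), walls 38 high, wooden grip above. Origin: centre of underside, z up. Open mouth at its -x end, closed back at x +47 mm. Starts upright on the bench at the robot's right, mouth roughly to the robot's left. Slippery floor with two wells one behind the other, three nuts in each.
- shaker_grip (a point): Centre of the shaker's wooden grip, 75 mm above its origin, axes as the shaker's: a bar 62 mm long in x, 16 wide in y, 26 high in z. Take it from above, fingers either side in y.
- shaker_mouth (a point): Middle of the mouth's floor edge, x -41, z +15 mm from the shaker's origin; axes as the shaker's; inner width 58 mm. Tipped mouth down, the front well lets go at 19 to 27 degrees and is empty by 29; the back well holds to 36 and is empty by 46. The nuts slide out in under a second, a few cm ahead of the edge; a small jog frees one that lingers.
- divided_tray: Shallow wooden tray, fixed, 218 mm (its x) by 142 (y), rim 28 high, walls 6 thick, floor 8 above the bench, with a low bar (6 wide, top at 24) along y across its middle: two halves, near and far, each 100 (x) by 130 mm, centres at x -53 and +53. Origin: centre of underside, z up. A tray of the same size without the bar stands to its left or right and is not meant.
- nut1: Steel square nut, 15 x 15 x 9 mm, 12 g; origin: centre of its underside at the start. At the start in the front well of the shaker.
- nut2: Steel square nut, 15 x 15 x 9 mm, 12 g; origin: centre of its underside at the start. At the start in the front well of the shaker.
- nut3: Steel square nut, 15 x 15 x 9 mm, 12 g; origin: centre of its underside at the start. At the start in the front well of the shaker.
- nut4: Steel square nut, 15 x 15 x 9 mm, 12 g; origin: centre of its underside at the start. At the start in the back well of the shaker.
- nut5: Steel square nut, 15 x 15 x 9 mm, 12 g; origin: centre of its underside at the start. At the start in the back well of the shaker.
- nut6: Steel square nut, 15 x 15 x 9 mm, 12 g; origin: centre of its underside at the start. At the start in the back well of the shaker.

How it is judged:
By the outcome, as a careful person would: the job done as asked, in the order asked, and still so for the second after the job is handed in, with the robot touching nothing.
It also fails if it takes over 61 s, if anything falls off the work surface, if the arm or the gripper's body presses on something with over 40 N, if the wrist force passes 120 N, or if a joint passes its speed limit or range.

## Working session

There is one attempt and no reset: what is moved stays moved. The work goes in short steps, Python scripts to look and compute and a tool call to move; the robot and the scene stay as the last step left them, time stands still between calls to the robot, and variables do not carry over. Pictures are saved under pics/ and viewed, at most 10 in all, crops included, and the job is handed in when it is done.

Besides the shell and the picture viewer there is one more tool, called after "Call:" as a command line: name --argument value ..., lists and objects as JSON in quotes. send_rows: Moves the arm, as the interface text tells. Its arguments: {"type":"object","properties":{"rows":{"type":"array","items":{"type":"object","properties":{"grip":{"type":"number"},"translation":{"type":"array","items":{"type":"number"}},"spin":{"type":"number"}}}},"squeeze":{"type":"number"}},"required":["rows"]}

```bash
mkdir -p pics
cat > h.py <<'E'
import numpy as np, cv2
from workcell import state, read_camera, sign_off
def cam(n):
    c=read_camera(n); return c
def save(c,n): cv2.imwrite('pics/'+n+'.png',cv2.cvtColor(c['pixels'],cv2.COLOR_RGB2BGR))
def pts(c):
    z=c['range_z'].astype(float); v,u=np.mgrid[:z.shape[0],:z.shape[1]]
    K=np.array(c['mtx']); P=np.stack([(u-K[0,2])/K[0,0]*z,(v-K[1,2])/K[1,1]*z,z],-1)
    W=(P-np.array(c['t']))@np.array(c['R']); W[z==0]=np.nan; return W
E
python3 - <<'E'
from h import *
for n in ['top','scene']:
    c=cam(n); save(c,n+'0'); np.savez('/tmp/'+n+'0.npz',**{k:np.array(v) for k,v in c.items()})
    print(n,-np.array(c['R']).T@np.array(c['t']))
print(state())
E
```

```text
top [ 0.34233714 -0.04223932  1.26297223]
scene [-0.11220015 -0.51229937  0.73357552]
{'time': 0.1, 'q': array([ 5.73354785e+01,  2.16579393e+01,  4.57230806e+00,  7.30187661e+01,
       -9.61501732e-04,  8.36801723e+01]), 'qd': array([-0.00497932, -0.10243198,  0.13953663,  0.05763943,  0.01401642,
       -0.02839545]), 'joint_efforts': array([ 8.28049797e-04, -4.64693463e+01,  2.70582873e+01,  1.20285401e-02,
       -1.28414249e-04,  1.13816873e-05]), 'position': array([0.25492498, 0.51490366, 0.30306355]), 'tool_rot': array([-1.79896131e+02, -1.05362128e-02,  1.53655297e+02]), 'force': array([-0.60879647, -0.57129765,  0.14182182]), 'torque': array([0.05805045, 0.00256735, 0.01320153]), 'finger_force': 0.0, 'gripper_width': 0.08516713279696392}
```

View pics/top0.png

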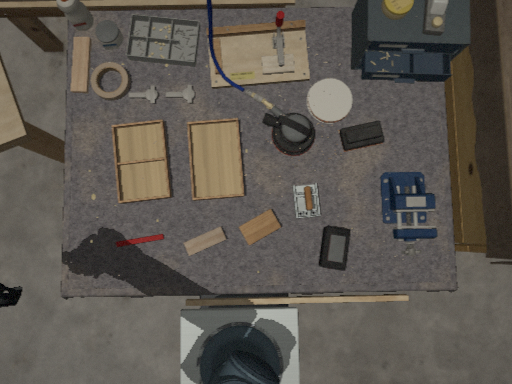

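View pics/scene0.png

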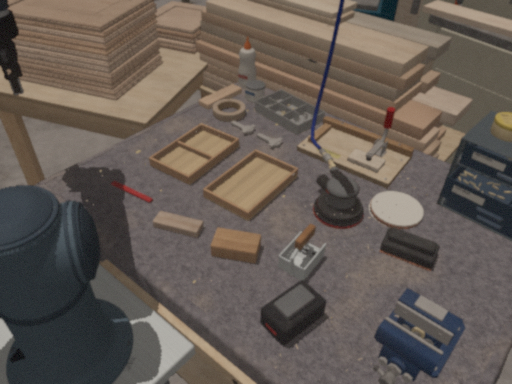

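The top view shows the shaker near (307,200), the barred tray at (142,161) and the plain tray at (215,159). Next I'll zoom in on the shaker and measure.

Run:
```python
from h import *
ld=lambda n:dict(np.load('/tmp/'+n+'0.npz'))
c=ld('top');s=ld('scene')
a=cv2.resize(c['pixels'][170:230,270:350],(400,300),interpolation=cv2.INTER_CUBIC)
b=cv2.resize(s['pixels'][215:290,260:340],(320,300),interpolation=cv2.INTER_CUBIC)
cv2.imwrite('pics/z.png',cv2.cvtColor(np.hstack([a,b]),cv2.COLOR_RGB2BGR))
W=pts(c); Z=W[...,2]
# grip: high points around the shaker
def rect(m,W,name):
    p=W[m][:,:2].astype(np.float32); r=cv2.minAreaRect(p); print(name,len(p),np.round(p.mean(0),4),np.round(np.array(r[0]),4),np.round(r[1],4),round(r[2],1),'z',np.nanmedian(W[m][:,2]).round(4))
roi=np.zeros(Z.shape,bool);roi[175:228,285:330]=1
rect(roi&(Z>.075),W,'grip'); rect(roi&(Z>.02),W,'box'); 
print('bench',np.nanmedian(Z[240:280,200:300]))
for nm,(v0,v1,u0,u1) in dict(div=(115,207,108,175),plain=(113,205,183,250)).items():
    roi=np.zeros(Z.shape,bool);roi[v0:v1,u0:u1]=1
    rect(roi&(Z>.022)&(Z<.04),W,nm); rect(roi&(Z>.005),W,nm+'all')
# clutter heights
g={}
for x in np.arange(.2,.85,.05):
    print(round(x,2),[int(1000*np.nanmax(np.append(Z[(abs(W[...,0]-x)<.025)&(abs(W[...,1]-y)<.025)],0))) for y in np.arange(.45,-.5,-.05)])
ws=pts(s); hsv=cv2.cvtColor(s['pixels'],cv2.COLOR_RGB2HSV)
roi=np.zeros(Z.shape,bool);roi[220:258,290:320]=1
m=roi&(ws[...,2]>.065)&(hsv[...,1]>90); rect(m,ws,'grip scene')
```

```text
grip 154 [ 0.4409 -0.1877] [ 0.4417 -0.188 ] [0.061  0.0166] 3.5 z 0.0876
box 406 [ 0.4367 -0.1895] [ 0.4208 -0.1931] [0.1339 0.0758] 14.4 z 0.0436
bench 0.00015445117360878151
div 711 [0.5588 0.2651] [0.5574 0.2632] [0.219  0.1434] 5.8 z 0.0272
divall 3951 [0.5581 0.2649] [0.5608 0.268 ] [0.255  0.1826] 0.9 z 0.0096
plain 580 [0.5605 0.0583] [0.5601 0.0534] [0.2186 0.1514] 3.5 z 0.028
plainall 3803 [0.5601 0.0589] [0.564  0.0574] [0.185  0.2583] 89.0 z 0.0094
0.2 [351, 7, 6, 8, 6, 7, 7, 7, 5, 7, 6, 8, 8, 6, 7, 7, 8, 7, 6]
0.25 [350, 6, 8, 7, 7, 8, 6, 8, 7, 6, 8, 8, 6, 51, 66, 56, 7, 6, 6]
0.3 [9, 6, 9, 8, 7, 8, 23, 24, 27, 8, 37, 6, 6, 52, 70, 67, 7, 8, 60]
0.35 [8, 8, 11, 13, 15, 135, 25, 26, 25, 41, 41, 39, 7, 6, 68, 69, 6, 105, 103]
0.4 [6, 8, 6, 6, 9, 9, 7, 7, 8, 37, 40, 40, 44, 94, 9, 19, 6, 103, 108]
0.45 [7, 6, 5, 36, 33, 32, 6, 33, 32, 33, 7, 8, 45, 93, 6, 7, 9, 103, 107]
0.5 [6, 8, 32, 34, 144, 34, 23, 33, 14, 34, 24, 6, 40, 43, 8, 6, 7, 42, 46]
0.55 [6, 7, 32, 28, 30, 32, 31, 33, 14, 33, 7, 5, 24, 8, 6, 25, 6, 5, 8]
0.6 [7, 6, 33, 14, 15, 73, 34, 29, 15, 35, 7, 78, 104, 101, 7, 48, 49, 47, 7]
0.65 [7, 7, 31, 31, 32, 33, 32, 32, 32, 39, 31, 97, 105, 100, 15, 43, 47, 47, 6]
0.7 [7, 7, 8, 8, 16, 7, 17, 5, 6, 7, 78, 76, 66, 29, 18, 20, 14, 7, 7]
0.75 [24, 29, 30, 29, 19, 18, 17, 18, 60, 70, 75, 17, 6, 16, 18, 18, 128, 129, 131]
0.8 [25, 30, 29, 31, 13, 6, 6, 6, 102, 59, 26, 60, 63, 25, 15, 15, 201, 201, 202]
grip scene 227 [ 0.4352 -0.1895] [ 0.4407 -0.1881] [0.0601 0.0148] 4.4 z 0.0882
```

View pics/z.png

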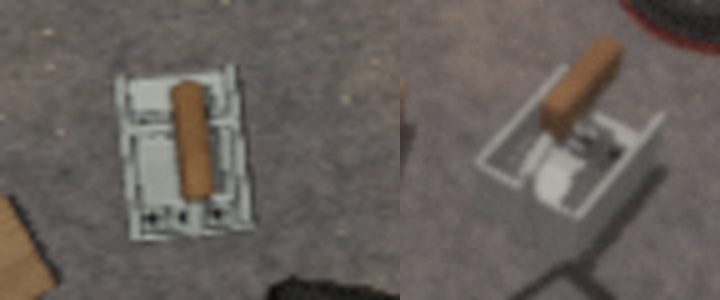

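The zoom shows the grip lying along world x, heading about 4°. I'll check which end is open with a height profile, and refine the tray pose at the same time.

Run:
```python
from h import *
ld=lambda n:dict(np.load('/tmp/'+n+'0.npz'))
for n in ['top','scene']:
    W=pts(ld(n)); a=np.radians(4); d=W[...,:2]-[.4415,-.188]
    x=d@[np.cos(a),np.sin(a)]; y=d@[-np.sin(a),np.cos(a)]
    print(n,'rows: along x -60..60, cols y +40..-40, median z mm')
    for xx in np.arange(-.06,.065,.008):
        print(int(xx*1000),[int(1000*np.nanmedian(W[...,2][q])) if (q:=(abs(x-xx)<.004)&(abs(y-yy)<.004)).any() else None for yy in np.arange(.04,-.041,-.008)])
W=pts(ld('top'));Z=W[...,2]
roi=np.zeros(Z.shape,bool);roi[117:207,108:175]=1
p=W[roi&(Z>.019)&(Z<.036)][:,:2]
for a in np.radians(np.arange(0,9,1)):
    u=p@[np.cos(a),np.sin(a)]; v=p@[-np.sin(a),np.cos(a)]
    e=[np.percentile(q,t) for q in(u,v) for t in(1.5,98.5)]
    c=np.array([[np.cos(a),-np.sin(a)],[np.sin(a),np.cos(a)]])@[(e[0]+e[1])/2,(e[2]+e[3])/2]
    print(round(np.degrees(a)),np.round([e[1]-e[0],e[3]-e[2]],4),c.round(4))
hs=W[roi&(Z>.019)&(Z<.026)]; 
q=p[(abs((p-[.5575,.2635])@[1,.07])<.02)&(abs(p[:,1]-.2635)<.055)]
print('bar',len(q),np.polyfit(q[:,1],q[:,0],1), q.mean(0))
print(np.degrees(np.arctan(np.polyfit(q[:,1],q[:,0],1)[0])))
```

```text
top rows: along x -60..60, cols y +40..-40, median z mm
-60 [0, 0, 0, 1, 0, 1, 1, 0, 0, 0, 0]
-52 [0, 0, 0, -1, 0, 1, 0, 0, 1, 0, -1]
-44 [0, 9, 14, 15, 10, 55, 24, 15, 19, 37, 0]
-36 [1, 14, 13, 13, 10, 58, None, 12, 13, 20, 0]
-27 [0, 4, 13, 7, 10, 78, 88, 7, 5, 30, 0]
-19 [-2, 16, 7, 7, 9, 88, 86, None, 7, 28, -1]
-11 [0, 23, 8, 8, 14, 86, 87, None, 11, 23, 0]
-3 [1, 6, 15, 13, 67, 86, 86, 16, 15, 31, 0]
4 [-1, 7, 12, 10, 14, 87, 87, 13, 13, 40, 0]
12 [0, 14, 40, 38, 41, 88, 88, 41, 42, 32, 0]
20 [-1, 21, 18, 21, 67, 87, 89, 21, 22, 34, 2]
27 [0, 6, 17, 12, 16, 86, 87, 15, 12, 36, -1]
36 [0, 18, 13, 14, 13, 14, 17, 14, 13, 28, 0]
44 [0, 0, 1, -1, 0, 0, 3, 0, -2, 0, 1]
52 [0, -1, 1, 0, 1, 0, 0, 0, -1, 1, 0]
60 [0, 1, 0, -1, 0, 0, 0, 0, 0, 0, 0]
scene rows: along x -60..60, cols y +40..-40, median z mm
-60 [0, 1, 1, 1, 1, 0, 0, 1, 2, None, None]
-52 [1, 1, 1, 1, 1, 4, 1, 1, 2, None, None]
-44 [0, 23, 18, 21, 21, 28, 19, 20, 24, 20, 1]
-36 [2, 40, None, None, 61, 62, None, None, 41, 14, 1]
-27 [0, 34, None, None, 82, 79, 78, None, 41, 15, 1]
-19 [None, 26, 9, None, 49, 88, 76, 10, 40
[... 199 characters left out ...]
1, 13, 1]
20 [None, 41, None, 18, 87, 40, 75, 22, 24, 12, 1]
27 [None, 41, None, 13, 88, 87, 77, None, 41, 8, 2]
36 [None, 41, None, None, 14, 16, 15, 16, 40, 15, 0]
44 [None, 41, None, None, 15, 16, 15, 16, 20, 1, 1]
52 [None, None, None, 1, 2, None, None, None, 1, 0, 1]
60 [None, None, 0, 1, 1, 1, 1, None, 1, 1, 1]
0 [0.2219 0.1549] [0.5568 0.2625]
1 [0.221  0.1522] [0.5569 0.2624]
2 [0.22   0.1494] [0.5569 0.2624]
3 [0.2188 0.1469] [0.5568 0.2625]
4 [0.2179 0.1444] [0.5568 0.2626]
5 [0.2171 0.1422] [0.5569 0.2627]
6 [0.217  0.1416] [0.5569 0.2628]
7 [0.2174 0.1435] [0.5569 0.2626]
8 [0.2187 0.1456] [0.5568 0.2624]
bar 97 [-0.10295513  0.58388945] [0.55658134 0.26524277]
-5.878183617307318
```

The heights show a low floor running out at the far (+x) end and a wall at the near end, so the mouth points ahead, heading about 4°. The tray centre is (0.557, 0.263), heading 5.7°. Next I move above the shaker.

Call:
send_rows --rows '[{"grip": 0,"translation": [-24,-27.4,0],"spin": -15},{"grip": 0,"translation": [-24,-27.4,0],"spin": -15},{"grip": 0,"translation": [-24,-27.4,0],"spin": -15},{"grip": 0,"translation": [-24,-27.4,0],"spin": -15},{"grip": 0,"translation": [-24,-27.4,0],"spin": -15},{"grip": 0,"translation": [-47.9,-54.7,0],"spin": -30.4},{"grip": 0,"translation": [-47.9,-54.7,0],"spin": -30.4},{"grip": 0,"translation": [-47.9,-54.7,0],"spin": -30.4},{"grip": 0,"translation": [-47.9,-54.7,0],"spin": -30.4},{"grip": 0,"translation": [-47.9,-54.7,0],"spin": -30.4}]' --squeeze 20

```text
time: 1.35
position: [0.4117, -0.0755, 0.3038]
tool_rot: [180.0, 0.0, -176.0]
force: [0.5, 0.5, -0.3]
gripper_width: 0.0852
finger_force: 0.0
```

Call:
send_rows --rows '[{"grip": 0,"translation": [-2.2,-11.4,0],"spin": 0},{"grip": 0,"translation": [-2.2,-11.4,0],"spin": 0},{"grip": 0,"translation": [-2.2,-11.4,0],"spin": 0},{"grip": 0,"translation": [-2.2,-11.4,0],"spin": 0}]'

```text
time: 1.85
position: [0.4413, -0.1852, 0.3033]
tool_rot: [179.9, -0.1, -176.0]
force: [0.1, 0.4, -0.2]
gripper_width: 0.0853
finger_force: 0.0
```

Run:
```python
from h import *
c=cam('wrist'); save(c,'w1'); s=state(); print(s['position'],s['tool_rot'],s['q'])
W=pts(c);Z=W[...,2]; hsv=cv2.cvtColor(c['pixels'],cv2.COLOR_RGB2HSV)
m=(Z>.075)&(Z<.1)&(abs(W[...,0]-.44)<.06)&(abs(W[...,1]+.188)<.05)
p=W[m][:,:2].astype(np.float32); print(len(p),cv2.minAreaRect(p),np.median(Z[m]))
m=(Z>.03)&(Z<.1)&(abs(W[...,0]-.44)<.08)&(abs(W[...,1]+.188)<.06)
p=W[m][:,:2].astype(np.float32); print(len(p),cv2.minAreaRect(p))
```

```text
[ 0.44125734 -0.18465205  0.30354213] [ 1.79928622e+02 -6.27409901e-02 -1.75904198e+02] [-3.03239937e+01  1.04777354e+01 -1.05185581e+01  6.90958092e+01
  2.34164949e-02 -3.44197757e+01]
984 ((0.4412757158279419, -0.18660472333431244), (0.061544813215732574, 0.016444191336631775), 3.5661203861236572) 0.08760660548257027
2142 ((0.4203246831893921, -0.19973833858966827), (0.12743835151195526, 0.08684280514717102), 4.842005252838135)
```

View pics/w1.png

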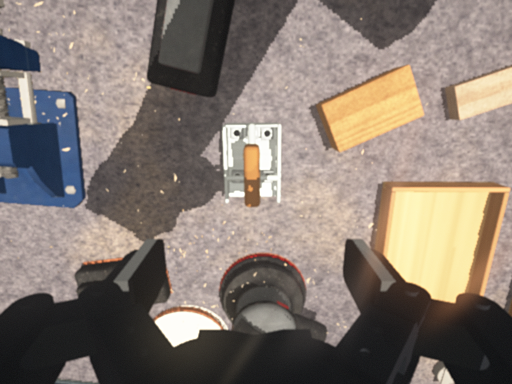

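The wrist view shows the grip at (251,175). The closed end, with nuts visible at (237,132) and (267,132), faces the robot and the open end is at row 203, so the mouth is ahead as measured. I'll descend and grasp.

Call:
send_rows --rows '[{"grip": 0,"translation": [0,-0.2,5],"spin": 0.5},{"grip": 0,"translation": [0,-0.2,10],"spin": 0.5},{"grip": 0,"translation": [0,-0.2,14],"spin": 0.5},{"grip": 0,"translation": [0,-0.2,16.5],"spin": 0.5},{"grip": 0,"translation": [0,-0.2,17.4],"spin": 0.5},{"grip": 130,"translation": [0,-0.2,17.4],"spin": 0.5},{"grip": 255,"translation": [0,-0.2,17.4],"spin": 0.5},{"grip": 255,"translation": [0,-0.2,17.4],"spin": 0.5},{"grip": 255,"translation": [0,-0.2,17.4],"spin": 0.5},{"grip": 255,"translation": [0,-0.2,17.4],"spin": 0.5}]' --squeeze 60

```text
time: 3.15
position: [0.4426, -0.188, 0.1307]
tool_rot: [-180.0, 0.1, -176.5]
force: [0.0, 0.8, 5.6]
gripper_width: 0.015
finger_force: 59.2
```

Call:
send_rows --rows '[{"grip": 255,"translation": [0,0,-2],"spin": 0},{"grip": 255,"translation": [0,0,-6],"spin": 0},{"grip": 255,"translation": [0,0,-9.5],"spin": 0},{"grip": 255,"translation": [-0.3,1.7,-11.5],"spin": 3},{"grip": 255,"translation": [-0.8,5.1,-12],"spin": 8},{"grip": 255,"translation": [-1.4,9.1,-12],"spin": 15},{"grip": 255,"translation": [-2,13.6,-12],"spin": 22},{"grip": 255,"translation": [-2.7,18.1,-12],"spin": 29},{"grip": 255,"translation": [-3.4,22.6,-12],"spin": 36},{"grip": 255,"translation": [-4,26.6,-12],"spin": 42}]'

```text
time: 4.4
position: [0.4646, 0.0818, 0.2491]
tool_rot: [-179.9, -0.1, 141.4]
force: [-1.1, 0.3, -3.7]
gripper_width: 0.0152
finger_force: 58.9
```

Call:
send_rows --rows '[{"grip": 255,"translation": [2.4,3.6,0],"spin": 6},{"grip": 255,"translation": [4.8,7.2,0],"spin": 13},{"grip": 255,"translation": [7.2,10.8,0],"spin": 20},{"grip": 255,"translation": [9.6,14.5,0],"spin": 27},{"grip": 255,"translation": [12,18.2,0],"spin": 34},{"grip": 255,"translation": [14.2,21.5,0],"spin": 40},{"grip": 255,"translation": [15.8,23.9,0],"spin": 44},{"grip": 255,"translation": [16.6,25.1,0],"spin": 45.8},{"grip": 255,"translation": [16.8,25.4,0],"spin": 45.8},{"grip": 255,"translation": [16.8,25.4,0],"spin": 45.8}]'

```text
time: 5.65
position: [0.4914, 0.3832, 0.2492]
tool_rot: [-179.9, 0.1, 95.8]
force: [0.2, -0.2, -2.3]
gripper_width: 0.0152
finger_force: 58.9
```

Run:
```python
from h import *
s=state(); print(s['position'],s['tool_rot'],s['q'].round(1))
a,b=cam('scene'),cam('top')
im=np.hstack([cv2.resize(a['pixels'][60:240,90:290],(400,360)),cv2.resize(b['pixels'][80:230,60:220],(384,360))])
cv2.imwrite('pics/p2.png',cv2.cvtColor(im,cv2.COLOR_RGB2BGR))
```

```text
[0.49140953 0.38315523 0.24915235] [-1.79918102e+02  6.00549695e-02  9.57752810e+01] [ 32.1  28.4   7.   68.7  -0.  116.3]
```

View pics/p2.png

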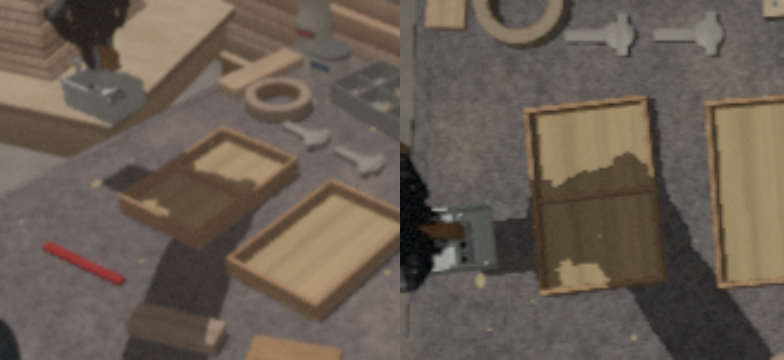

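The shaker is held level to the left of the tray, but it isn't clear from this picture which end is open. I'll check with the depth profile before tipping.

Run:
```python
from h import *
a,b=cam('scene'),cam('top')
im=np.hstack([cv2.resize(a['pixels'][82:122,112:168],(392,280),interpolation=cv2.INTER_CUBIC),cv2.resize(b['pixels'][155:205,215-155:275-155+50-30],(400,280),interpolation=cv2.INTER_CUBIC)]) if 0 else np.hstack([cv2.resize(a['pixels'][75:125,110:170],(390,325),interpolation=cv2.INTER_CUBIC),cv2.resize(b['pixels'][155:205,60:110],(325,325),interpolation=cv2.INTER_CUBIC)])
cv2.imwrite('pics/p3.png',cv2.cvtColor(im,cv2.COLOR_RGB2BGR))
w0=ld=dict(np.load('/tmp/top0.npz'))
for c,o,h,zb in ((b,[.4914,.3832],-84.3,.120),(a,[.4914,.3832],-84.3,.120)):
    W=pts(c); r=np.radians(h); d=W[...,:2]-o
    m=d@[np.cos(r),np.sin(r)]; l=d@[-np.sin(r),np.cos(r)]; Z=W[...,2]-zb
    for mm in np.arange(-.056,.06,.007):
        print(int(mm*1000),[int(1000*np.nanmax(Z[q])) if (q:=(abs(m-mm)<.0035)&(abs(l-ll)<.005)&(Z>-.01)&(Z<.1)).any() else None for ll in np.arange(.03,-.031,-.01)])
    print()
```

```text
-56 [None, None, None, None, None, None, None]
-49 [None, None, None, None, None, None, None]
-42 [None, None, None, None, None, None, None]
-35 [None, None, None, None, None, None, None]
-28 [None, None, None, None, 1, None, 12]
-21 [None, None, None, None, 7, 6, 27]
-14 [11, None, None, None, 9, 10, 40]
-7 [39, 11, None, 11, 14, 13, 38]
0 [40, 11, 91, 87, 17, 72, 43]
6 [43, 79, 97, 92, 87, 89, 41]
13 [41, 42, 97, 90, 97, 41, 43]
20 [39, 22, 86, 90, 86, 23, 41]
27 [40, 15, 89, 90, 88, 16, 40]
34 [41, 20, 16, 86, 85, 15, 42]
41 [41, 16, 16, 18, 16, 17, 40]
48 [None, None, None, None, None, None, None]
55 [None, None, None, None, None, None, None]

-56 [None, None, None, None, None, None, None]
-49 [24, 35, 45, 56, 41, 39, 35]
-42 [25, 28, 37, 61, 40, 41, 42]
-35 [32, 15, 14, 62, 66, None, 43]
-28 [35, 6, 15, 61, 82, None, 41]
-21 [29, 8, 8, None, 73, None, 40]
-14 [37, 14, 11, None, None, None, 42]
-7 [40, None, 99, 13, 61, 92, 41]
0 [42, 91, 99, 89, 87, 96, 42]
6 [33, 99, 99, 89, 96, 99, 42]
13 [42, 46, 97, 90, 96, 76, 44]
20 [41, 24, 88, 91, 91, None, 41]
27 [42, 15, 85, 92, 90, 16, 42]
34 [42, 15, 15, 80, 86, 16, 42]
41 [42, 18, 17, 17, 17, 15, 39]
48 [None, None, None, None, None, None, None]
55 [None, None, None, None, None, None, None]
```

View pics/p3.png

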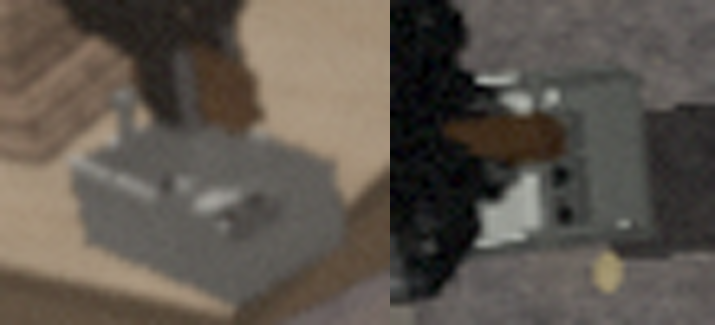

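The depth profile confirms the mouth faces the tray: the floor runs at 15 mm out to +41 and the back wall is at −47. The commands only shift and spin the tool, so I'll tip the shaker by catching its front face on the fixed tray rim and letting it pivot in the pads.

Call:
send_rows --rows '[{"grip": 255,"translation": [0,0,2.5],"spin": 0},{"grip": 255,"translation": [0,0,6],"spin": 0},{"grip": 255,"translation": [0,0,8.8],"spin": 0},{"grip": 255,"translation": [0,0,9.8],"spin": 0},{"grip": 255,"translation": [-0.5,0,9.8],"spin": 0},{"grip": 255,"translation": [-1,0,9.8],"spin": 0}]' --squeeze 20

```text
time: 6.6
position: [0.4937, 0.3738, 0.1535]
tool_rot: [179.9, -0.1, 95.7]
force: [-0.3, 0.3, -2.8]
gripper_width: 0.0154
finger_force: 58.9
```

Call:
send_rows --rows '[{"grip": 255,"translation": [-0.5,0,0],"spin": 0},{"grip": 255,"translation": [-0.9,0,-0.2],"spin": 0},{"grip": 255,"translation": [-1.3,0,-0.4],"spin": 0},{"grip": 255,"translation": [-1.6,0,-0.6],"spin": 0}]' --squeeze 20

```text
time: 7.1
position: [0.4949, 0.3605, 0.1593]
tool_rot: [179.9, -0.5, 95.8]
force: [-0.4, 9.8, -5.8]
gripper_width: 0.0151
finger_force: 58.3
```

```bash
cat > tilt.py <<'E'
from h import *
s=state(); p=s['position']; print(s['time'],p.round(4),s['finger_force'],s['force'].round(1))
r=np.radians(-84.3)
for n in ('scene','top'):
    W=pts(cam(n)); d=W[...,:2]-p[:2]; m=d@[np.cos(r),np.sin(r)]; l=d@[-np.sin(r),np.cos(r)]; Z=W[...,2]-(p[2]-.054)
    for sgn in (1,-1):
        o=[]
        for mm in np.arange(-.075,.075,.006):
            q=(abs(m-mm)<.003)&(abs(l-sgn*.030)<.005)&(Z>-.1)&(Z<.03)
            if q.sum()>1: o.append((int(mm*1000),int(1000*Z[q].max())))
        print(n,sgn,o)
E
python3 tilt.py
```

```text
7.1 [0.4949 0.3605 0.1593] 58.28945517539978 [-0.4  9.8 -5.8]
scene 1 [(-56, -57), (-50, -59), (-44, -58), (-38, -51), (-20, -48), (-14, -46), (-8, -42), (-2, -51), (3, 28), (9, -32), (15, -34), (21, -34), (27, -37), (33, -38), (39, -81), (45, -93), (51, -92), (57, -93), (63, -92), (69, -93)]
scene -1 [(-56, -37), (-50, -30), (-44, -28), (-38, -30), (-32, -29), (-26, -29), (-20, -32), (-14, -32), (-8, -32), (-2, -33), (3, -33), (9, 28), (15, -35), (21, -37), (27, -39), (33, -38), (39, -73), (45, -91), (57, -91), (63, -94), (69, -91)]
top 1 [(-8, -60), (-2, -38), (3, -34), (9, -36), (15, 29), (21, -38), (27, -37), (33, -38), (39, -41), (45, -94), (51, -92), (57, -96), (63, -92), (69, -92)]
top -1 [(-50, -31), (-14, -54), (-8, -34), (-2, -32), (3, -32), (9, -32), (15, -37), (21, -32), (27, -38), (33, -41), (39, -38), (45, -93), (51, -95), (57, -94), (63, -92), (69, -95)]
```

Tilt is about 7° and it pivots cleanly at 10 N. I'll continue to about 28°.

Call:
send_rows --rows '[{"grip": 255,"translation": [-0.5,0,-0.2],"spin": 0},{"grip": 255,"translation": [-1.0,0,-0.35],"spin": 0},{"grip": 255,"translation": [-1.5,0,-0.5],"spin": 0},{"grip": 255,"translation": [-2.0,0,-0.6],"spin": 0},{"grip": 255,"translation": [-2.4,0,-0.6],"spin": 0},{"grip": 255,"translation": [-2.8,0,-0.6],"spin": 0},{"grip": 255,"translation": [-2.8,0,-0.6],"spin": 0}]' --squeeze 20

```text
time: 8.07
position: [0.4979, 0.3327, 0.1662]
tool_rot: [179.8, -0.5, 95.8]
force: [-1.5, 6.3, 0.4]
gripper_width: 0.0152
finger_force: 58.8
```

```bash
python3 tilt.py
```

```text
8.075 [0.4979 0.3327 0.1662] 58.77657651901245 [-1.5  6.3  0.4]
scene 1 [(-75, -35), (-68, -36), (-62, -51), (-26, -58), (-20, -50), (-14, -47), (-8, -41), (-2, -34), (3, 29), (9, -41), (15, -43), (21, -99)]
scene -1 [(-75, -45), (-68, -28), (-62, -12), (-56, -13), (-50, -16), (-44, -18), (-38, -19), (-32, -27), (-26, -27), (-20, -27), (-14, -33), (-8, -30), (-2, -37), (3, -39), (9, 28), (15, -45)]
top 1 [(-8, -63), (-2, -38), (3, -38), (9, -40), (15, 27), (45, -99)]
top -1 [(-75, -38), (-62, -16), (-56, -10), (-50, -14), (-44, -18), (-14, -71), (-8, -38), (-2, -37), (3, -34), (9, -39), (15, -46), (21, -48)]
```

Call:
send_rows --rows '[{"grip": 255,"translation": [-0.3,0,0],"spin": 0},{"grip": 255,"translation": [-0.5,0,0],"spin": 0},{"grip": 255,"translation": [-0.5,0,0],"spin": 0},{"grip": 255,"translation": [-0.5,0,0],"spin": 0},{"grip": 255,"translation": [-0.5,0,0],"spin": 0}]' --squeeze 20

```text
time: 8.8
position: [0.4983, 0.3283, 0.1663]
tool_rot: [179.8, -0.5, 95.9]
force: [-2.0, 8.3, 0.6]
gripper_width: 0.0151
finger_force: 59.0
```

```bash
cat > look.py <<'E'
import sys
from h import *
a,b=cam('scene'),cam('top')
im=np.hstack([cv2.resize(a['pixels'][100:200,120:250],(455,350),interpolation=cv2.INTER_CUBIC),cv2.resize(b['pixels'][110:215,85:180],(317,350),interpolation=cv2.INTER_CUBIC)])
cv2.imwrite('pics/'+sys.argv[1]+'.png',cv2.cvtColor(cv2.convertScaleAbs(im,alpha=1.4),cv2.COLOR_RGB2BGR))
E
python3 tilt.py; python3 look.py p4
```

```text
8.8 [0.4983 0.3283 0.1663] 58.97906720638275 [-2.   8.3  0.6]
scene 1 [(-75, -35), (-68, -33), (-26, -55), (-20, -52), (-14, -49), (-8, -44), (-2, -38), (3, 29), (9, -42), (15, -46)]
scene -1 [(-75, -30), (-68, -14), (-62, -9), (-56, -12), (-50, -14), (-44, -12), (-38, -21), (-32, -17), (-26, -28), (-20, -30), (-14, -31), (-8, -32), (-2, -38), (3, -39), (9, 29), (15, -45)]
top 1 [(-2, -39), (3, -43), (9, -46), (15, 29), (27, -97), (33, -98)]
top -1 [(-75, -36), (-68, -19), (-62, -10), (-56, -13), (-50, -17), (-44, -16), (-20, -69), (-14, -54), (-8, -41), (-2, -39), (3, -43), (9, 27), (15, 27)]
```

View pics/p4.png

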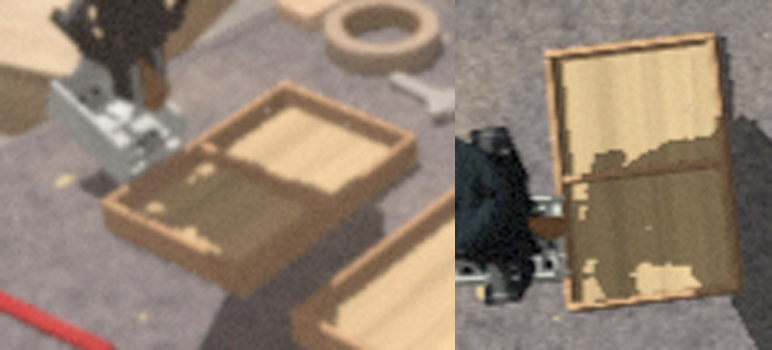

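No nuts are out yet in the near half, and tilt is about 26°. I'll tip a little more.

Call:
send_rows --rows '[{"grip": 255,"translation": [-0.2,0,0],"spin": 0},{"grip": 255,"translation": [-0.4,0,0],"spin": 0},{"grip": 255,"translation": [-0.5,0,0],"spin": 0},{"grip": 255,"translation": [-0.5,0,0],"spin": 0},{"grip": 255,"translation": [-0.5,0,0],"spin": 0},{"grip": 255,"translation": [-0.5,0,0],"spin": 0}]' --squeeze 20

```text
time: 9.75
position: [0.4988, 0.3234, 0.1662]
tool_rot: [179.8, -0.5, 95.9]
force: [-2.0, 7.3, 0.1]
gripper_width: 0.0152
finger_force: 59.1
```

```bash
cat > nuts.py <<'E'
from h import *
# blobs standing above tray floor inside halves, in tray frame (mm)
a=np.radians(5.7)
for n in ('top','scene'):
    c=cam(n); W=pts(c); d=W[...,:2]-[.557,.2628]; x=d@[np.cos(a),np.sin(a)]; y=d@[-np.sin(a),np.cos(a)]
    Z=W[...,2]; hsv=cv2.cvtColor(c['pixels'],cv2.COLOR_RGB2HSV)
    ins=(abs(x)<.100)&(abs(y)<.062)&(abs(x)>.005)&(Z<.05)
    m=(ins&(Z>.0125)&(Z<.03)).astype(np.uint8); g=(ins&(hsv[...,1]<60)).astype(np.uint8)
    for nm,mm in (('height',m),('grey',g)):
        k,lab,st,ce=cv2.connectedComponentsWithStats(mm)
        print(n,nm,[(int(1000*x[lab==i].mean()),int(1000*y[lab==i].mean()),int(st[i,4]),round(1000*Z[lab==i].max())) for i in range(1,k) if st[i,4]>=5])
E
python3 tilt.py; python3 nuts.py
```

```text
9.75 [0.4988 0.3234 0.1662] 59.14056479930878 [-2.   7.3  0.1]
scene 1 [(-75, -28), (-68, -34), (-62, -44), (-32, -55), (-26, -56), (-20, -51), (-14, -45), (-8, -37), (-2, -40), (3, 26), (9, 27), (21, -99), (51, -98), (57, -99), (69, -98)]
scene -1 [(-75, -22), (-68, -7), (-62, -7), (-56, -10), (-50, -10), (-44, -15), (-38, -19), (-32, -22), (-26, -26), (-20, -30), (-14, -33), (-8, -33), (-2, -38), (3, -44), (9, -46)]
top 1 [(-8, -67), (-2, -43), (3, -42), (9, -42), (15, 29), (33, -98)]
top -1 [(-75, -26), (-68, -14), (-62, -7), (-56, -10), (-50, -15), (-44, -12), (-38, -20), (-20, -69), (-8, -41), (-2, -39), (3, -44), (9, -46)]
top height []
top grey []
scene height [(-41, 49, 9, 14), (-52, -23, 5, 13)]
scene grey []
```

Call:
send_rows --rows '[{"grip": 255,"translation": [-0.3,0,0],"spin": 0},{"grip": 255,"translation": [-0.3,0,0],"spin": 0},{"grip": 255,"translation": [-0.3,0.4,-0.2],"spin": 0},{"grip": 255,"translation": [-0.3,-0.4,-0.2],"spin": 0},{"grip": 255,"translation": [-0.3,0.4,0],"spin": 0},{"grip": 255,"translation": [-0.3,0,0],"spin": 0},{"grip": 255,"translation": [-0.3,0,0],"spin": 0},{"grip": 255,"translation": [-0.3,0,0],"spin": 0}]'

```text
time: 10.95
position: [0.4999, 0.3174, 0.1669]
tool_rot: [179.7, -0.1, 95.7]
force: [0.4, -0.1, 8.7]
gripper_width: 0.0151
finger_force: 60.6
```

```bash
python3 tilt.py; python3 nuts.py; python3 look.py p5
```

```text
10.95 [0.4999 0.3174 0.1669] 60.62216877937317 [ 0.4 -0.1  8.7]
scene 1 [(-75, -28), (-68, -33), (-32, -56), (-26, -57), (-20, -49), (-14, -49), (-8, -39), (-2, -42), (3, 26), (9, 29)]
scene -1 [(-75, -17), (-68, -7), (-62, -3), (-56, -10), (-50, -10), (-44, -15), (-38, -17), (-32, -24), (-26, -24), (-20, -29), (-14, -32), (-8, -34), (-2, -40), (3, -43), (9, -45), (15, -90), (21, -91)]
top 1 [(-2, -40), (3, -43), (9, -47), (21, -98), (39, -98)]
top -1 [(-75, -24), (-68, -11), (-62, -7), (-56, -9), (-50, -9), (-44, -14), (-38, -20), (-14, -67), (-8, -39), (-2, -39), (3, -41), (9, 27), (15, -48), (21, -88)]
top height [(-56, 43, 95, 26)]
top grey [(-56, 45, 95, 26), (-65, 61, 9, 44)]
scene height [(75, 0, 7, 14), (23, 38, 5, 15), (71, -43, 6, 29), (-57, 44, 88, 22), (-8, -17, 5, 13), (-56, -28, 6, 14), (-81, -31, 5, 14)]
scene grey [(-58, 44, 90, 22)]
```

View pics/p5.png

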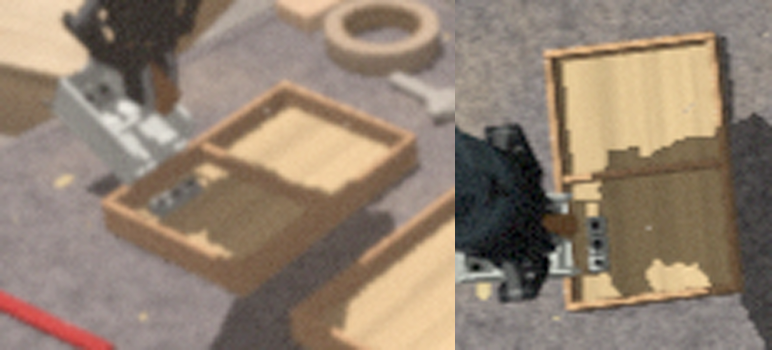

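Three nuts lie side by side in the near half at about (597,243) in the top crop, and tilt is about 29°. I'll lift, shift to the far half and check.

Call:
send_rows --rows '[{"grip": 255,"translation": [0,0,-0.8],"spin": 0},{"grip": 255,"translation": [0,0,-2],"spin": 0},{"grip": 255,"translation": [0,0.6,-2.8],"spin": 0},{"grip": 255,"translation": [0,2.2,-3],"spin": 0},{"grip": 255,"translation": [0,4.5,-3],"spin": 0},{"grip": 255,"translation": [0,7,-3],"spin": 0},{"grip": 255,"translation": [0,9,-3],"spin": 0},{"grip": 255,"translation": [0,10.2,-3],"spin": 0},{"grip": 255,"translation": [0,10.6,-3],"spin": 0},{"grip": 255,"translation": [0,10.6,-3],"spin": 0}]'

```text
time: 12.5
position: [0.604, 0.3276, 0.1938]
tool_rot: [-180.0, 0.0, 95.7]
force: [0.4, -0.2, -2.6]
gripper_width: 0.0154
finger_force: 58.8
```

```bash
python3 tilt.py; python3 nuts.py
```

```text
12.5 [0.604  0.3276 0.1938] 58.79585266113281 [ 0.4 -0.2 -2.6]
scene 1 [(-75, -22), (-68, -24), (-62, -27), (-56, -27), (-38, -48), (-32, -57), (-26, -51), (-20, -46), (-14, -47), (-8, -39), (-2, -44), (3, -47), (9, 29)]
scene -1 [(-75, -25), (-68, -6), (-62, -6), (-56, -8), (-50, -11), (-44, -15), (-38, -16), (-32, -24), (-26, -25), (-20, -24), (-14, -32), (-8, -31), (-2, -39), (3, -45), (9, 29)]
top 1 [(-2, -43), (3, -44), (9, -48)]
top -1 [(-75, -25), (-68, -11), (-62, -3), (-56, -10), (-50, -13), (-44, -15), (-26, -71), (-20, -56), (-14, -39), (-8, -34), (-2, -39), (3, -40), (9, -46), (15, 26)]
top height [(-37, 2, 6, 14), (-56, 43, 91, 26)]
top grey [(-55, 45, 102, 26)]
scene height [(91, 40, 5, 14), (70, 20, 5, 14), (-56, 44, 89, 24), (-13, 14, 5, 14), (26, -38, 6, 15)]
scene grey [(-57, 44, 82, 24)]
```

Tilt held at 29° and three nuts remain in the shaker, but the front edge had ridden over the rim. I'll back off, re-engage lower on the far half's rim, then tip on.

Call:
send_rows --rows '[{"grip": 255,"translation": [1,0,0],"spin": 0},{"grip": 255,"translation": [1.9,0,0],"spin": 0},{"grip": 255,"translation": [1.9,0,1],"spin": 0},{"grip": 255,"translation": [1.9,0,2.5],"spin": 0},{"grip": 255,"translation": [1.9,0,3.4],"spin": 0},{"grip": 255,"translation": [1.9,0,3.4],"spin": 0},{"grip": 255,"translation": [1.5,0,3.4],"spin": 0},{"grip": 255,"translation": [1.1,0,3.4],"spin": 0},{"grip": 255,"translation": [0.7,0,3.4],"spin": 0}]'

```text
time: 13.82
position: [0.6036, 0.3352, 0.1607]
tool_rot: [179.9, -0.2, 95.8]
force: [-0.2, 4.9, -2.9]
gripper_width: 0.0154
finger_force: 59.0
```

```bash
python3 tilt.py
```

```text
13.825 [0.6036 0.3352 0.1607] 59.016650319099426 [-0.2  4.9 -2.9]
scene 1 [(-75, -23), (-68, -30), (-62, -30), (-56, -34), (-32, -54), (-26, -52), (-20, -52), (-14, -47), (-8, -38), (-2, -40), (3, 28), (9, 29), (15, -94), (21, -94), (27, -94), (33, -93), (39, -94), (45, -96), (51, -94), (57, -97), (63, -94), (69, -95)]
scene -1 [(-75, -16), (-68, -6), (-62, -5), (-56, -4), (-50, -12), (-44, -17), (-38, -17), (-32, -21), (-26, -27), (-20, -27), (-14, -31), (-8, -35), (-2, -39), (3, -42), (9, 29), (15, -94), (21, -94), (27, -92), (33, -94), (39, -95), (51, -95), (57, -35), (63, -93), (69, -95)]
top 1 [(-2, -42), (3, -44), (9, -45), (15, -93), (21, -93), (27, -94), (33, -96), (39, -94), (45, -94), (51, -96), (57, -96), (63, -95), (69, -95)]
top -1 [(-75, -19), (-68, -10), (-62, -8), (-56, -8), (-50, -14), (-44, -15), (-26, -61), (-20, -54), (-14, -37), (-8, -36), (-2, -41), (3, -45), (9, -48), (15, -47), (21, -94), (27, -94), (33, -96), (39, -95), (45, -95), (51, -95), (57, -97), (63, -92), (69, -94)]
```

Call:
send_rows --rows '[{"grip": 255,"translation": [-0.4,0,0],"spin": 0},{"grip": 255,"translation": [-0.8,0,0],"spin": 0},{"grip": 255,"translation": [-1.2,0,0],"spin": 0},{"grip": 255,"translation": [-1.6,0,0.1],"spin": 0},{"grip": 255,"translation": [-2,0,0.2],"spin": 0},{"grip": 255,"translation": [-2.3,0,0.2],"spin": 0},{"grip": 255,"translation": [-2.3,0,0.2],"spin": 0},{"grip": 255,"translation": [-2.3,0,0.2],"spin": 0},{"grip": 255,"translation": [-2.3,0,0.2],"spin": 0}]'

```text
time: 15.05
position: [0.6062, 0.3142, 0.16]
tool_rot: [179.8, -0.3, 95.8]
force: [-1.1, 6.4, 1.3]
gripper_width: 0.0151
finger_force: 61.1
```

```bash
python3 tilt.py; python3 nuts.py
```

```text
15.05 [0.6062 0.3142 0.16  ] 61.06971502304077 [-1.1  6.4  1.3]
scene 1 [(-75, -23), (-68, -22), (-62, -29), (-56, -29), (-38, -51), (-32, -49), (-26, -53), (-20, -48), (-14, -41), (-8, -41), (-2, -48), (3, 28), (9, -93), (15, -94), (21, -93), (27, -93), (33, -94), (39, -93), (45, -93), (51, -91), (57, -93), (63, -94), (69, -93)]
scene -1 [(-75, 0), (-68, 8), (-62, 6), (-56, 4), (-50, -4), (-44, -8), (-38, -15), (-32, -20), (-26, -29), (-20, -28), (-14, -36), (-8, -41), (-2, -44), (3, -94), (9, 29), (15, -94), (21, -93), (27, -92), (33, -93), (39, -93), (45, -94), (51, -92), (57, -92), (63, -93), (69, -92)]
top 1 [(-8, -95), (-2, -50), (3, -96), (9, -94), (15, -96), (21, -90), (27, -95), (33, -94), (39, -93), (45, -95), (51, -94), (57, -94), (63, -95), (69, -92)]
top -1 [(-75, -12), (-68, 8), (-62, 10), (-56, 2), (-50, -2), (-44, -7), (-38, -17), (-20, -55), (-14, -44), (-8, -40), (-2, -42), (3, -94), (9, 28), (15, 28), (21, -93), (27, -92), (33, -93), (39, -93), (45, -95), (51, -91), (57, -94), (63, -93), (69, -94)]
top height [(-56, 42, 100, 26)]
top grey [(-55, 44, 104, 26)]
scene height [(90, 18, 5, 14), (39, 23, 13, 14), (-57, 44, 87, 23)]
scene grey [(-57, 44, 81, 23)]
```

Call:
send_rows --rows '[{"grip": 255,"translation": [-0.4,0,0.1],"spin": 0},{"grip": 255,"translation": [-0.8,0,0.2],"spin": 0},{"grip": 255,"translation": [-1.2,0,0.2],"spin": 0},{"grip": 255,"translation": [-1.2,0,0.2],"spin": 0},{"grip": 255,"translation": [-1.2,0,0.2],"spin": 0},{"grip": 255,"translation": [-1.2,0,0.2],"spin": 0},{"grip": 255,"translation": [-1.2,0,0.2],"spin": 0},{"grip": 255,"translation": [-1.2,0,0.2],"spin": 0}]'

```text
time: 16.25
position: [0.6076, 0.3021, 0.1583]
tool_rot: [179.8, -0.3, 95.8]
force: [-1.5, 6.1, 3.1]
gripper_width: 0.0144
finger_force: 61.6
```

```bash
python3 tilt.py; python3 nuts.py
```

```text
16.25 [0.6076 0.3021 0.1583] 61.644229888916016 [-1.5  6.1  3.1]
scene 1 [(-75, -22), (-68, -22), (-62, -24), (-56, -21), (-44, -48), (-38, -52), (-32, -52), (-26, -51), (-20, -46), (-14, -46), (-8, -91), (-2, -91), (3, -93), (9, -91), (15, -92), (21, -92), (27, -90), (33, -92), (39, -92), (45, -91), (51, -91), (57, -93), (63, -91), (69, -92)]
scene -1 [(-75, 11), (-68, 17), (-62, 11), (-56, 5), (-50, 0), (-44, -3), (-38, -16), (-32, -20), (-26, -22), (-20, -36), (-14, -41), (-8, -43), (-2, -84), (3, -91), (9, 28), (15, -91), (21, -34), (27, -93), (33, -91), (39, -91), (45, -92), (51, -93), (57, -93), (63, -91), (69, -91)]
top 1 [(-8, -91), (-2, -91), (3, -92), (9, -96), (15, -92), (21, -90), (27, -93), (33, -93), (39, -93), (45, -91), (51, -92), (57, -90), (63, -95), (69, -91)]
top -1 [(-75, -21), (-68, -7), (-62, 15), (-56, 10), (-50, 1), (-44, -7), (-38, -11), (-32, -76), (-26, -91), (-20, -92), (-14, -51), (-8, -50), (-2, -85), (3, -83), (9, 27), (15, -90), (21, -90), (27, -93), (33, -90), (39, -91), (45, -89), (51, -93), (57, -89), (63, -91), (69, -92)]
top height [(63, 34, 19, 20), (48, 19, 36, 23), (32, 38, 33, 22), (-57, 42, 97, 25)]
top grey [(53, 25, 49, 23), (34, 40, 36, 22), (-55, 45, 104, 25)]
scene height [(46, 34, 94, 24), (-56, 44, 90, 24), (-34, 3, 9, 14)]
scene grey [(55, 29, 55, 24), (32, 41, 27, 22), (-57, 44, 82, 24)]
```

All three back nuts are in the far half. I'll lift straight up, then back away to the left.

Call:
send_rows --rows '[{"grip": 255,"translation": [0,0,-1],"spin": 0},{"grip": 255,"translation": [0,0,-3],"spin": 0},{"grip": 255,"translation": [0,0,-5.5],"spin": 0},{"grip": 255,"translation": [1,-1,-7],"spin": 0},{"grip": 255,"translation": [3,-3,-7.5],"spin": 0},{"grip": 255,"translation": [6,-6,-7.5],"spin": 0},{"grip": 255,"translation": [9,-9,-7.5],"spin": 0},{"grip": 255,"translation": [11,-11,-7.5],"spin": 0},{"grip": 255,"translation": [11.5,-11.5,-7.5],"spin": 0},{"grip": 255,"translation": [11.5,-11.5,-7.5],"spin": 0}]'

```text
time: 17.7
position: [0.4804, 0.4026, 0.2309]
tool_rot: [180.0, 0.1, 95.8]
force: [-0.2, -0.2, -2.3]
gripper_width: 0.0154
finger_force: 60.7
```

```bash
python3 tilt.py; python3 nuts.py; python3 look.py p6; python3 -c "
from h import *; print(state()['q'].round(1))"
```

```text
17.7 [0.4804 0.4026 0.2309] 60.71078181266785 [-0.2 -0.2 -2.3]
scene 1 [(-75, -27), (-44, -53), (-38, -54), (-32, -48), (-26, -44), (-20, -39), (-14, -37), (-8, -41), (3, 29)]
scene -1 [(-75, 10), (-68, 15), (-62, 13), (-56, 7), (-50, 2), (-44, -8), (-38, -16), (-32, -10), (-26, -26), (-20, -29), (-14, -40)]
top 1 [(-8, -45), (9, 26)]
top -1 [(-75, 8), (-68, 16), (-62, 13), (-56, 7), (-50, 2), (-44, -4), (-26, -64), (-14, -41), (-8, -48), (15, 27)]
top height [(57, 28, 68, 24), (32, 38, 29, 23), (-55, 43, 92, 23)]
top grey [(57, 29, 70, 24), (34, 41, 33, 23), (-55, 44, 100, 23)]
scene height [(48, 34, 98, 24), (-56, 43, 93, 23)]
scene grey [(55, 29, 53, 24), (31, 41, 24, 21), (-58, 43, 88, 23)]
[ 34.1  29.3   5.7  66.4  -0.  118.4]
```

View pics/p6.png

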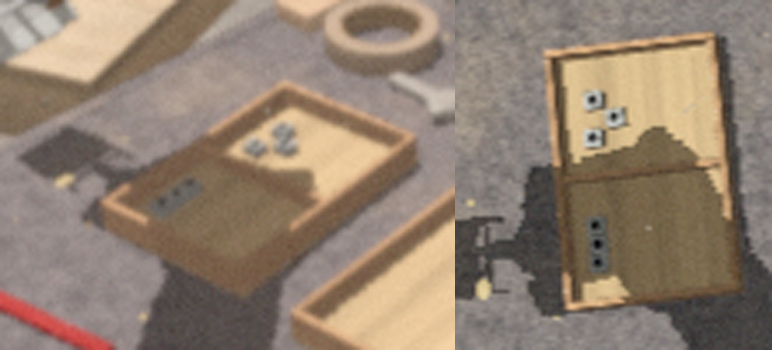

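There are three nuts in each half: top crop (593,99), (614,117), (592,138) and (597,225–262). To right the shaker I'll spin it half a turn and press the underside of its front edge on the left rim.

Call:
send_rows --rows '[{"grip": 255,"translation": [0,0,0],"spin": -8},{"grip": 255,"translation": [0,0,0],"spin": -18},{"grip": 255,"translation": [0,0,0],"spin": -28},{"grip": 255,"translation": [0,0,0],"spin": -38},{"grip": 255,"translation": [0,0,0],"spin": -48},{"grip": 255,"translation": [0,0,0],"spin": -58},{"grip": 255,"translation": [0,0,0],"spin": -68},{"grip": 255,"translation": [0,0,0],"spin": -78},{"grip": 255,"translation": [0,0,0],"spin": -88},{"grip": 255,"translation": [0,0,0],"spin": -98}]'

```text
time: 19.25
position: [0.4814, 0.4024, 0.231]
tool_rot: [180.0, 0.0, -166.0]
force: [0.2, -0.1, -2.7]
gripper_width: 0.0149
finger_force: 60.7
```

Call:
send_rows --rows '[{"grip": 255,"translation": [0,0,0],"spin": -10},{"grip": 255,"translation": [0,0,0],"spin": -20},{"grip": 255,"translation": [0,0,0],"spin": -30},{"grip": 255,"translation": [0,0,0],"spin": -40},{"grip": 255,"translation": [0,0,0],"spin": -50},{"grip": 255,"translation": [0,0,0],"spin": -60},{"grip": 255,"translation": [0,0,0],"spin": -70},{"grip": 255,"translation": [0,0,0],"spin": -79},{"grip": 255,"translation": [0,0,0],"spin": -82},{"grip": 255,"translation": [0,0,0],"spin": -82}]'

```text
time: 20.5
position: [0.4812, 0.4025, 0.2309]
tool_rot: [-180.0, 0.0, -84.3]
force: [-0.1, -0.5, -2.1]
gripper_width: 0.0152
finger_force: 60.7
```

Call:
send_rows --rows '[{"grip": 255,"translation": [0,0,2],"spin": 0},{"grip": 255,"translation": [0,0,5],"spin": 0},{"grip": 255,"translation": [0,0,7],"spin": 0},{"grip": 255,"translation": [1.2,0,7.3],"spin": 0},{"grip": 255,"translation": [2.8,0,7.3],"spin": 0},{"grip": 255,"translation": [4,0,7.3],"spin": 0},{"grip": 255,"translation": [4.6,0,7.3],"spin": 0},{"grip": 255,"translation": [5.2,0,7.2],"spin": 0},{"grip": 255,"translation": [5.8,0,7.1],"spin": 0},{"grip": 255,"translation": [6.4,0,7],"spin": 0}]'

```text
time: 21.75
position: [0.4871, 0.3382, 0.1608]
tool_rot: [180.0, -0.0, -84.3]
force: [0.2, 0.7, -4.0]
gripper_width: 0.015
finger_force: 60.8
```

```bash
sed 's/-84.3/95.7/' tilt.py > tilt2.py; python3 tilt2.py
```

```text
21.75 [0.4871 0.3382 0.1608] 60.80745220184326 [ 0.2  0.7 -4. ]
scene 1 [(-75, 8), (-68, 13), (-62, 12), (-56, 4), (-50, 0), (-44, -10), (-38, -14), (-32, -19), (-26, -26), (-20, -31), (-14, -36), (-8, 28)]
scene -1 [(-75, 9), (-68, 13), (-62, 13), (-56, -48), (-50, -53), (-44, -61), (-38, -66), (-32, -72), (-14, -95)]
top 1 [(-75, 11), (-68, 15), (-62, 9), (-56, -2), (-50, -8), (-44, -13), (-38, -13), (-32, -20), (-26, -29), (-20, -35), (-14, 28)]
top -1 [(-75, 11), (-68, 13), (-62, 6), (-56, 4), (-50, -6), (-44, -11), (-38, -17), (-32, -23), (-26, -28), (-20, -37), (-14, -41), (-8, -52)]
```

The edge rode just over the rim, so tilt is still 45°. I'll back out, go about 9 mm lower and push again.

Call:
send_rows --rows '[{"grip": 255,"translation": [0,0,-1],"spin": 0},{"grip": 255,"translation": [-2,0,-1],"spin": 0},{"grip": 255,"translation": [-4,0,-0.5],"spin": 0},{"grip": 255,"translation": [-4,0,0.9],"spin": 0},{"grip": 255,"translation": [-3.4,0,0.9],"spin": 0},{"grip": 255,"translation": [-2.8,0,0.9],"spin": 0},{"grip": 255,"translation": [-2.2,0,0.9],"spin": 0},{"grip": 255,"translation": [-1.6,0,0.8],"spin": 0},{"grip": 255,"translation": [-1,0,0.7],"spin": 0},{"grip": 255,"translation": [-1,0,0.7],"spin": 0}]'

```text
time: 23.1
position: [0.4869, 0.3533, 0.1584]
tool_rot: [-179.8, 0.8, -84.2]
force: [-6.4, 11.8, 13.8]
gripper_width: 0.015
finger_force: 64.2
```

```bash
python3 tilt2.py
```

```text
23.1 [0.4869 0.3533 0.1584] 64.20571804046631 [-6.4 11.8 13.8]
scene 1 [(-75, -5), (-68, 2), (-62, 0), (-56, -1), (-50, -7), (-44, -8), (-38, -15), (-32, -18), (-26, -22), (-20, -28), (-14, -34), (-8, 28), (-2, -43), (3, -45), (9, -48)]
scene -1 [(-75, -9), (-68, -4), (-62, 0), (-56, -2), (-50, -6), (-44, -8), (-32, -92), (-26, -25), (-20, -30), (-14, -28), (-8, 29)]
top 1 [(-75, -9), (-68, 0), (-62, 0), (-56, -7), (-50, -11), (-44, -13), (-38, -19), (-32, -21), (-26, -26), (-20, -30), (-14, -33), (-8, 28), (-2, -41)]
top -1 [(-75, -5), (-68, -1), (-62, -2), (-56, -6), (-50, -5), (-44, -14), (-38, -20), (-32, -23), (-26, -25), (-20, -29), (-14, 25), (-8, -37), (-2, -46), (3, -49)]
```

Call:
send_rows --rows '[{"grip": 255,"translation": [0.5,0,0],"spin": 0},{"grip": 255,"translation": [1,0,0],"spin": 0},{"grip": 255,"translation": [1.5,0,0],"spin": 0},{"grip": 255,"translation": [2,0,0],"spin": 0},{"grip": 255,"translation": [2.4,0,0.1],"spin": 0},{"grip": 255,"translation": [2.4,0,0.1],"spin": 0}]'

```text
time: 23.95
position: [0.4919, 0.3297, 0.1601]
tool_rot: [-179.4, 0.8, -84.2]
force: [-5.0, 7.6, 25.8]
gripper_width: 0.015
finger_force: 68.6
```

```bash
python3 tilt2.py
```

```text
23.95 [0.4919 0.3297 0.1601] 68.60953688621521 [-5.   7.6 25.8]
scene 1 [(-75, -45), (-68, -30), (-62, -15), (-56, -12), (-50, -15), (-44, -19), (-38, -22), (-32, -20), (-26, -25), (-20, -25), (-14, -27), (-8, 28), (-2, -30), (3, -34), (9, -37), (15, -40), (21, -40)]
scene -1 [(-75, -49), (-68, -31), (-62, -16), (-56, -14), (-50, -15), (-44, -17), (-38, -19), (-32, -21), (-26, -23), (-20, -32), (-14, -35), (-8, 29), (-2, 28), (3, -33), (9, -38), (15, -40), (21, -45)]
top 1 [(-75, -44), (-68, -30), (-62, -15), (-56, -16), (-50, -19), (-44, -16), (-38, -19), (-32, -22), (-26, -25), (-20, -26), (-14, 27), (-8, -30), (-2, -33), (3, -39), (9, -43)]
top -1 [(-75, -45), (-68, -23), (-62, -13), (-56, -14), (-50, -18), (-44, -15), (-38, -18), (-32, -25), (-26, -25), (-20, -27), (-14, 29), (-8, -30), (-2, -33), (3, -33), (9, -60)]
```

Call:
send_rows --rows '[{"grip": 255,"translation": [0.5,0,0],"spin": 0},{"grip": 255,"translation": [1,0,0.1],"spin": 0},{"grip": 255,"translation": [1.3,0,0.2],"spin": 0},{"grip": 255,"translation": [1.3,0,0.2],"spin": 0}]'

```text
time: 24.55
position: [0.4938, 0.3156, 0.1583]
tool_rot: [-179.3, 0.6, -84.2]
force: [-4.3, 4.8, 26.8]
gripper_width: 0.0153
finger_force: 71.0
```

```bash
python3 tilt2.py
```

```text
24.55 [0.4938 0.3156 0.1583] 71.0132646560669 [-4.3  4.8 26.8]
scene 1 [(-68, -90), (-62, -51), (-56, -22), (-50, -20), (-44, -24), (-38, -23), (-32, -27), (-26, -25), (-20, -28), (-14, -26), (-8, 29), (-2, -31), (3, -28), (9, -32), (15, 27), (21, -35), (27, -35), (33, -39)]
scene -1 [(-75, -92), (-68, -92), (-62, -51), (-56, -24), (-50, -19), (-44, -23), (-38, -24), (-32, -24), (-26, -25), (-14, -29), (-8, -39), (-2, 29), (3, -32), (9, -44), (15, -49), (21, -37), (27, -42)]
top 1 [(-75, -92), (-68, -91), (-62, -42), (-56, -22), (-50, -22), (-44, -22), (-38, -18), (-32, -25), (-26, -25), (-20, -29), (-14, 28), (-8, -33), (-2, -33), (3, -31), (9, -53)]
top -1 [(-75, -92), (-68, -92), (-62, -38), (-56, -21), (-50, -21), (-44, -22), (-38, -24), (-32, -28), (-26, -25), (-20, -29), (-14, 27), (-8, -29), (-2, -30), (3, -34)]
```

Tilt is down to about 11°. I'll lift and carry the shaker back to its original clear spot.

Call:
send_rows --rows '[{"grip": 255,"translation": [0,0,-2],"spin": 0},{"grip": 255,"translation": [0,0,-6],"spin": 0},{"grip": 255,"translation": [1,0.2,-9],"spin": 0},{"grip": 255,"translation": [4,0.8,-9.5],"spin": 0},{"grip": 255,"translation": [8,1.7,-9.5],"spin": 0},{"grip": 255,"translation": [12.5,2.6,-9.5],"spin": 0},{"grip": 255,"translation": [17,3.6,-9.5],"spin": 0},{"grip": 255,"translation": [21.5,4.5,-9.5],"spin": 0},{"grip": 255,"translation": [26,5.4,-9.5],"spin": 0},{"grip": 255,"translation": [30.5,6.4,-9.5],"spin": 0}]'

```text
time: 25.9
position: [0.4558, 0.0001, 0.2459]
tool_rot: [180.0, -0.0, -84.3]
force: [0.9, -0.7, -3.2]
gripper_width: 0.015
finger_force: 66.3
```

Call:
send_rows --rows '[{"grip": 255,"translation": [4.5,0.9,0],"spin": 0},{"grip": 255,"translation": [9,1.9,0],"spin": 0},{"grip": 255,"translation": [13,2.7,0],"spin": 0},{"grip": 255,"translation": [16.5,3.5,0],"spin": 0},{"grip": 255,"translation": [18.5,3.9,0],"spin": 0},{"grip": 255,"translation": [19,4,0],"spin": 0},{"grip": 255,"translation": [19,4,3],"spin": 0},{"grip": 255,"translation": [19,4,7],"spin": 0},{"grip": 255,"translation": [19,4,9.5],"spin": 0},{"grip": 255,"translation": [19,4,10.5],"spin": 0}]'

```text
time: 27.15
position: [0.4347, -0.1895, 0.1394]
tool_rot: [179.8, 0.1, -84.2]
force: [0.2, 0.6, -2.6]
gripper_width: 0.0149
finger_force: 66.2
```

```bash
python3 tilt2.py
```

```text
27.15 [ 0.4347 -0.1895  0.1394] 66.24405026435852 [ 0.2  0.6 -2.6]
scene 1 [(-75, -82), (-68, -83), (-62, -46), (-56, -21), (-50, -22), (-44, -22), (-38, -22), (-32, -24), (-26, -25), (-20, -27), (-14, -28), (-8, 28), (-2, -30), (3, -30), (9, -32), (15, -33), (21, -35), (27, -34), (33, -39), (39, -82), (45, -82), (51, -81), (57, -82), (63, -82), (69, -81)]
scene -1 [(-75, -82), (-68, -82), (-62, -52), (-56, -23), (-50, -20), (-44, -22), (-38, -23), (-32, -25), (-26, -25), (-20, -27), (-14, -42), (-8, 29), (-2, -45), (3, -48), (9, -56), (27, -64), (33, -82), (39, -81), (45, -82), (51, -82), (57, -82), (63, -82), (69, -80)]
top 1 [(45, -83), (51, -80), (57, -84), (63, -81), (69, -82)]
top -1 [(15, -37), (21, -36), (27, -37), (33, -81), (39, -81), (45, -82), (51, -80), (57, -82), (63, -81), (69, -82)]
```

Call:
send_rows --rows '[{"grip": 255,"translation": [0,0,0.3],"spin": 0},{"grip": 255,"translation": [0,0,0.5],"spin": 0},{"grip": 255,"translation": [0,0,0.7],"spin": 0},{"grip": 255,"translation": [0,0,0.8],"spin": 0}]'

```text
time: 27.75
position: [0.4365, -0.1911, 0.1334]
tool_rot: [-179.9, -0.0, -84.2]
force: [-1.9, 0.7, 5.2]
gripper_width: 0.015
finger_force: 67.4
```

```bash
python3 tilt2.py
```

```text
27.75 [ 0.4365 -0.1911  0.1334] 67.42583155632019 [-1.9  0.7  5.2]
scene 1 [(-75, -75), (-68, -76), (-62, -41), (-56, -20), (-50, -19), (-44, -21), (-38, -23), (-32, -24), (-26, -25), (-20, -27), (-14, -27), (-8, 25), (-2, -31), (3, -30), (9, -34), (15, -33), (21, -36), (27, -38), (33, -38), (39, -76), (45, -75), (51, -76), (57, -76), (63, -76), (69, -76)]
scene -1 [(-75, -76), (-68, -75), (-62, -44), (-56, -19), (-50, -21), (-44, -23), (-38, -24), (-32, -26), (-26, -27), (-20, -29), (-14, -46), (-8, 29), (-2, -47), (3, -47), (9, -59), (33, -75), (39, -76), (45, -75), (51, -77), (57, -76), (63, -76), (69, -75)]
top 1 [(45, -75), (51, -77), (57, -76), (63, -75), (69, -73)]
top -1 [(15, -38), (21, -35), (27, -38), (33, -74), (39, -77), (45, -76), (51, -77), (57, -76), (63, -75), (69, -73)]
```

Call:
send_rows --rows '[{"grip": 255,"translation": [0,0,0.2],"spin": 0},{"grip": 255,"translation": [0,0,0.4],"spin": 0},{"grip": 255,"translation": [0,0,0.5],"spin": 0},{"grip": 255,"translation": [0,0,0.6],"spin": 0}]'

```text
time: 28.35
position: [0.4372, -0.1939, 0.1318]
tool_rot: [-179.9, -0.5, -84.3]
force: [-11.9, -4.9, 35.9]
gripper_width: 0.015
finger_force: 72.9
```

```bash
python3 tilt2.py
```

```text
28.35 [ 0.4372 -0.1939  0.1318] 72.89750576019287 [-11.9  -4.9  35.9]
scene 1 [(-75, -73), (-68, -73), (-62, -53), (-56, -24), (-50, -22), (-44, -25), (-38, -25), (-32, -23), (-26, -25), (-20, -26), (-14, -26), (-8, -30), (-2, -30), (3, -28), (9, -32), (15, -33), (21, -35), (27, -35), (33, -35), (39, -73), (45, -75), (51, -75), (57, -75), (63, -75), (69, -73)]
scene -1 [(-75, -76), (-68, -76), (-62, -57), (-56, -22), (-50, -22), (-44, -23), (-38, -24), (-32, -26), (-26, -27), (-20, -42), (-14, -46), (-8, -46), (-2, -46), (3, -44), (9, -62), (39, -74), (45, -73), (51, -73), (57, -75), (63, -73), (69, -74)]
top 1 [(45, -77), (51, -74), (57, -72), (63, -74), (69, -75)]
top -1 [(15, -36), (21, -35), (27, -38), (33, -37), (39, -75), (45, -73), (51, -76), (57, -75), (63, -76), (69, -73)]
```

Tilt is about 8° with the front edge on the bench. I'll relieve the press and ease the fingers open so it settles flat.

Call:
send_rows --rows '[{"grip": 255,"translation": [0,0,-0.3],"spin": 0},{"grip": 215,"translation": [0,0,-0.3],"spin": 0},{"grip": 208,"translation": [0,0,-0.3],"spin": 0},{"grip": 204,"translation": [0,0,-0.3],"spin": 0},{"grip": 200,"translation": [0,0,-0.3],"spin": 0},{"grip": 196,"translation": [0,0,-0.3],"spin": 0},{"grip": 192,"translation": [0,0,-0.3],"spin": 0},{"grip": 188,"translation": [0,0,-0.3],"spin": 0},{"grip": 188,"translation": [0,0,-0.3],"spin": 0}]'

```text
time: 29.58
position: [0.4361, -0.1907, 0.1298]
tool_rot: [-180.0, 0.0, -84.2]
force: [-0.2, -0.0, -0.1]
gripper_width: 0.0222
finger_force: 0.0
```

```bash
python3 tilt2.py
```

```text
29.575 [ 0.4361 -0.1907  0.1298] 0.0 [-0.2 -0.  -0.1]
scene 1 [(-75, -72), (-68, -72), (-62, -32), (-56, -32), (-50, -33), (-44, -34), (-38, -33), (-32, -33), (-26, -33), (-20, -33), (-14, -33), (-8, -31), (-2, 5), (3, 10), (9, -32), (15, -31), (21, -32), (27, -36), (33, -72), (39, -72), (45, -71), (51, -72), (57, -72), (63, -72), (69, -71)]
scene -1 [(-75, -72), (-68, -72), (-62, -33), (-56, -33), (-50, -33), (-44, -33), (-38, -33), (-32, -50), (-26, -52), (-20, -53), (-14, -52), (-8, -53), (-2, -52), (3, -58), (33, -73), (39, -72), (45, -71), (51, -73), (57, -69), (63, -73), (69, -71)]
top 1 [(45, -74), (51, -72), (57, -75), (63, -73), (69, -69)]
top -1 [(15, -34), (21, -33), (27, -72), (33, -70), (39, -73), (45, -72), (51, -70), (57, -73), (63, -74), (69, -72)]
```

It's flat on the bench, with the wall tops level. I'll open fully and retreat.

Call:
send_rows --rows '[{"grip": 100,"translation": [0,0,0],"spin": 0},{"grip": 0,"translation": [0,0,0],"spin": 0},{"grip": 0,"translation": [0,0,0],"spin": 0},{"grip": 0,"translation": [0,0,-2],"spin": 0},{"grip": 0,"translation": [0,0,-6],"spin": 0},{"grip": 0,"translation": [0,0,-12],"spin": 0},{"grip": 0,"translation": [0,0,-16],"spin": 0},{"grip": 0,"translation": [0,0,-16],"spin": 0},{"grip": 0,"translation": [0,0,-16],"spin": 0}]'

```text
time: 30.8
position: [0.4358, -0.1906, 0.2892]
tool_rot: [180.0, 0.0, -84.2]
force: [0.6, -0.0, -0.2]
gripper_width: 0.0853
finger_force: 0.0
```

```bash
python3 nuts.py
python3 - <<'E'
from h import *
c=cam('scene'); cv2.imwrite('pics/fin.png',cv2.cvtColor(cv2.resize(c['pixels'][90:330,100:420],(800,600)),cv2.COLOR_RGB2BGR))
E
```

```text
top height [(56, 27, 62, 23), (33, 39, 33, 25), (-55, 43, 92, 23)]
top grey [(57, 29, 72, 23), (33, 40, 33, 25), (-55, 45, 103, 23)]
scene height [(57, 30, 55, 23), (33, 41, 32, 22), (-57, 44, 85, 23), (33, -30, 5, 13)]
scene grey [(55, 29, 55, 23), (32, 41, 25, 22), (-57, 44, 82, 23)]
```

View pics/fin.png

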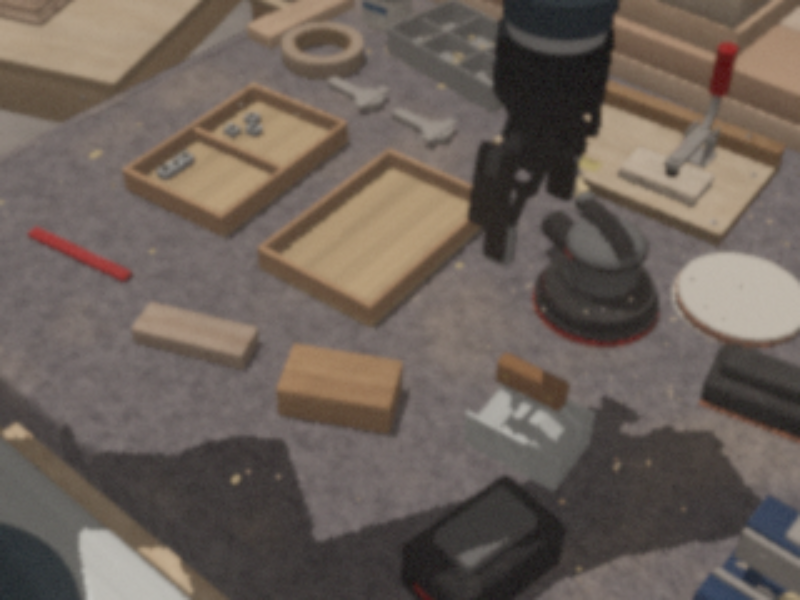

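The final view shows three nuts in each half of the barred tray, at about (175,165) and (243,126). The shaker stands upright and empty at (530,430), and the gripper is clear.

```bash
python3 -c "
from workcell import sign_off; print(sign_off())"
```

```text
the job is handed in; nothing more can be done
None
```

Job handed in: three nuts lie in each half of the barred tray, and the empty shaker stands upright on the bench near where it started; the arm finished at about 31 s of the 61 s allowed, and the gripper did not touch the nuts.

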